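Hold a shaft collar on the set-screw flat of a tube carousel

TASK

Get the tube carousel ready for its collar screw to be tightened: first lift out the sample tube that was left in the carousel, keep it upright and stand it fully home in an empty hole of the metal tube block. Then, before the collar goes on, turn the bare spindle with the fingers, feeling for its set-screw flat, until the flat faces the key slot in the carousel's rim. Finally slide the shaft collar onto the spindle with its set screw over the flat, press it down until the spring plate under it meets the hub flange, and finish while still gripping it firmly and pressing it there for a colleague to tighten the screw; leave the other things on the bench where they are.

Things in the scene. Friction and masses are not known exactly. Their poses are not given: they have to be found in the camera images.
- carousel: fixed tube carousel: white 150 x 150 mm drive housing (57 mm high), on it a round white carousel, 150 mm wide, top at 100 mm, with 11 tube holes (14 mm) 60 mm from the axis, floor under a tube at 70 mm, steel hub flange (52 mm wide) at 104 mm. Origin on the spindle axis at worktop height, z up; front (dial, key slot) at -x. Its twelfth place, at -x, is cut out as the key slot
- key_slot (a point): mouth of the key slot at the carousel's rim, at its top (75 mm from the axis at -x of the carousel, 100 mm above its origin): the wedge-shaped cutout, 39 mm wide at the rim, through which the hex key comes in between the tubes
- spindle (a joint): angle of the spindle, rad, counter-clockwise positive seen from above; 0 when its flat faces the key slot (-x of the carousel). It turns 3.1 rad either way against light friction (0.06 N m) and stays where it is left; it starts at 0.6 to 1.4
- spindle_top (a point): centre of the top of the spindle, 162 mm above the worktop; turns with it: -x points out of the flat, z up. A bare upright steel shaft, 18 mm wide, 46 mm of it above the spring plate; one side is milled away along its whole length to the set-screw flat, 5.5 mm from the axis (a grip feels 14.5 mm on the flat, 18 mm off it); 2 mm top chamfer
- plate_top (a point): centre of the top of the spring plate, the aluminium disc (44 mm wide, 7 mm thick) round the foot of the spindle; 116 mm above the carousel's origin when free
- spring_plate (a joint): how far the spring plate is pressed down, m: 0 free, 0.005 when it meets the hub flange and its 5 mm gap is closed. Spring force about 3 N at 0 and 10 N at 0.005; it rises again when let go
- collar: shaft collar, dark steel, about 110 g, lying flat with its bore upright: 20 mm tall, 42 mm wide, with two parallel gripping flats 34 mm apart (faces at y = +-17 mm, about 25 mm long), bore 20 mm. Origin at the centre of its underside, z up; on its -x side a boss, 16 mm wide, reaches to 26 mm from the axis and carries the set screw
- set_screw (a point): outer end of the set screw in the collar's boss: 26 mm from the bore's axis at -x of the collar, 10 mm above its underside. The screw's round tip (6 mm thick) stands 3 mm into the bore, to 7 mm from the axis, so the collar passes down the spindle only with the tip over the flat (within about 0.3 rad)
- tube: capped sample tube, 88 mm tall, body 11 mm and cap 14 mm wide (cap: the top 16 mm), 14 g; origin at the centre of its bottom, z up. It starts upright in the carousel's hole at -y of the carousel's axis, sunk 30 mm below the carousel's top
- block: metal tube block, fixed, 84 x 122 x 55 mm (x, y, z), with 2 rows of 3 holes 38 mm apart; origin at the centre of its underside. The two end holes of its +x row hold capped tubes already (they stay), reaching 98 mm up
- block_hole0 (a point): centre of the mouth of an empty hole of the tube block (-x row, -y end), 55 mm above the worktop; 14 mm wide, 45 mm deep: a tube fully home has its bottom 10 mm above the worktop
- block_hole1 (a point): centre of the mouth of an empty hole of the tube block (-x row, middle), 55 mm above the worktop; 14 mm wide, 45 mm deep: a tube fully home has its bottom 10 mm above the worktop
- block_hole2 (a point): centre of the mouth of an empty hole of the tube block (-x row, +y end), 55 mm above the worktop; 14 mm wide, 45 mm deep: a tube fully home has its bottom 10 mm above the worktop
- block_hole3 (a point): centre of the mouth of an empty hole of the tube block (+x row, middle, between the two tubes that stand there), 55 mm above the worktop; 14 mm wide, 45 mm deep: a tube fully home has its bottom 10 mm above the worktop
- hex_key: the L-shaped hex key, 79 x 26 mm, 4 mm thick; a bystander, to be left where it lies
- forceps: the steel forceps, 126 mm; a bystander, to be left where it lies
- vial: the amber vial, 15 mm wide, 44 mm tall; a bystander, to be left where it lies
- timer: the white timer, 52 x 66 x 20 mm; a bystander, to be left where it lies
- marker: the marker pen, 121 mm; a bystander, to be left where it lies
Things that resemble listed ones, but are neither listed nor needed, are in the scene too. There is more than one size of the collar; the one meant has the size given above.

How it is judged:
By the outcome, as a careful person would: the job done as asked, in the order asked, and still so for the second after the job is handed in, while the arm keeps its last pose, push and grip.
It also fails if it takes over 67 s, if anything falls off the work surface, if the arm or the gripper's body presses on something with over 40 N, if the wrist force passes 120 N, or if a joint passes its speed limit or range.

ROBOT

A 6-joint arm with a two-finger parallel gripper is mounted at the origin on a cart in front of the work surface, level with it; the furniture and walls round the work are solid. World frame = base frame: x ahead of the robot, y to its left, z up, the work surface at z = 0. Lengths are in mm, angles in rad, forces in N, time in s.
With the tool pointing down it reaches from about 275 to 725 mm from the base axis. Payload 5.6 kg.
Tool frame: the origin (TCP) lies on the front face of the gripper's body, between the roots of the fingers; the fingertips stand 73 mm ahead of it and the grasp point (between the pads) lies 54 mm ahead of it; z points along the fingers, y is the direction in which the jaws open and shut (so a half turn about z gives the same grasp; the last joint's range is limited). The gripper opens to 85 mm and grips with 20 to 120 N. Pads are 22 mm wide; open, the fingers measure 114 mm over their backs; the gripper's body (76 mm by 85 mm) begins 54 mm behind the grasp point. The pads swing forward as they close: fully open they stand 13 mm farther back than shut.
Start: joints at [1.462, 0.255, 0.108, 0, -1.424, -0.285], TCP at [211.008, 507.906, 303.883] pointing down, gripper open.
Joint ranges: [-2.95, 2.95], [-1.21, 1.97], [-1.09, 1.5], [-2.87, 1.71], [-2.94, -0.07], [-3.05, 3.05]. Speed limits (rad/s): [2.57, 2.57, 3.14, 3.14, 3.14, 3.14].

INTERFACE

Orientations are given as a unit quaternion [w, x, y, z].
In Python, from workcell import readout, imaging, workorder gives the robot as it stands.
- The arm moves only by the tool send_rows, never from a script. Its argument "rows" is a list of rows, each a list of 5 numbers: the gripper's target within -1 to 1 (fully open at 1, half-way at 0, shut at -1), then the shift along the tool's x, y, z in mm, then the turn about the tool's z in rad. In form: [[fingers, tx, ty, tz, twist], ...]. A call has exactly 5 rows; each row is the pose to reach, as a shift and turn from the pose commanded when the call began, along the tool's axes at that moment; what a row does not reach only later rows make up. A row lasts 1/8 s, in which the tool goes at most 62.5 mm and 10.7 degrees, less where a joint would pass 70% of its speed; a pose out of reach is approached as far as the arm can. A call with a gripper value outside its range is refused whole. The fingers move at their own pace and stop on an object; "grip_force" is the grip in N (left out, the last holds). Time passes only in rows, so rows that repeat a pose let the fingers close, or fill a call up. It gives the time, the measured TCP pose, the force and the opening at its end, in the units of the state.
- readout.read_state(): the state, without advancing time (a new reading comes with each control period).
- imaging.capture(name): name is "scene" or "top"; returns a dict with "pixels" (420x560x3 uint8, red, green, blue), "depth" (420x560 float32, mm along the optical axis (not along the pixel's ray), 0 where there is no reading), "K" (3x3 intrinsics, pixels), "xyz" and "orientation" of the camera in the world. Camera axes: x right, y down, z forward; pixel columns grow to the right and rows downward; lengths in mm; the calibration is good to about 2 mm. A picture is of the moment at which its call begins.
- workorder.finish_job(): hands the job in, once; it reports no verdict.
The state is a dict: "clock": time; "joints": joint angles; "qd": joint speeds; "effort": joint torques, N m; "tcp_pos": TCP position; "tcp_rot": TCP orientation; "force": force on the tool from outside, world axes, zero at the start; "wrist_torque": the same for the moment, N m; "width": opening from 0.0 (shut) to 1.0 (fully open).
Only numpy, scipy, OpenCV 4.12 (cv2) and the standard library are available. Lean on these libraries where they do the work, as an engineer would, in place of code of your own. Each camera call takes 0.05 s, during which the arm holds its last target. There are 200 camera calls.

## Working session

There is one attempt and no reset: what is moved stays moved. The work goes in short steps, Python scripts to look and compute and a tool call to move; the robot and the scene stay as the last step left them, time stands still between calls to the robot, and variables do not carry over. Pictures are saved under pics/ and viewed, about 8 in all and at most 12, crops included, and the job is handed in when it is done.

Besides the shell and the picture viewer there is one more tool, called after "Emit:" by a JSON object that holds its "api" and its "payload". send_rows: Moves the arm, as the interface text tells. Its arguments: {"type":"object","properties":{"rows":{"type":"array","items":{"type":"array","items":{"type":"number"}}},"grip_force":{"type":"number"}},"required":["rows"]}

```bash
ls; mkdir -p pics; cat > h.py <<'E'
import numpy as np, cv2
from scipy.spatial.transform import Rotation as R
from workcell import readout, imaging, workorder
def cap(n):
    c=imaging.capture(n); q=c["orientation"]; c["R"]=R.from_quat([q[1],q[2],q[3],q[0]]).as_matrix(); c["t"]=np.array(c["xyz"]); c["K"]=np.array(c["K"]); return c
def cloud(c):
    d=c["depth"]; v,u=np.mgrid[:d.shape[0],:d.shape[1]]
    K=c["K"]; p=np.stack([(u-K[0,2])/K[0,0]*d,(v-K[1,2])/K[1,1]*d,d],-1)
    P=p@c["R"].T+c["t"]; P[d==0]=np.nan; return P
def ray(c,u,v,z):
    K=c["K"]; r=c["R"]@np.array([(u-K[0,2])/K[0,0],(v-K[1,2])/K[1,1],1]); s=(z-c["t"][2])/r[2]; return c["t"]+s*r
def proj(c,p):
    q=c["R"].T@(np.array(p)-c["t"]); q=c["K"]@q; return q[:2]/q[2]
def save(im,f,s=1): cv2.imwrite("pics/"+f,cv2.resize(im[...,::-1],None,fx=s,fy=s,interpolation=cv2.INTER_CUBIC))
E
python3 - <<'E'
from h import *
s=readout.read_state(); print(s)
for n in("scene","top"):
    c=cap(n); save(c["pixels"],n+"0.png",1.4); print(n,c["K"].tolist(),c["t"],c["R"].round(3).tolist())
E
```

```text
pics
{'clock': 0.0, 'joints': array([ 1.46156979e+00,  2.55741082e-01,  1.06984192e-01, -4.80353569e-04,
       -1.42392413e+00, -2.84626019e-01]), 'qd': array([-0.00108819,  0.00053212, -0.00052582,  0.00126558, -0.00026939,
       -0.00017318]), 'effort': array([ 6.12413769e-04, -3.86642683e+01,  2.37939709e+01,  5.36526114e+00,
       -6.17481230e-03, -1.11595946e-05]), 'tcp_pos': array([210.84938871, 507.57474784, 302.98988864]), 'tcp_rot': array([ 9.59529787e-04,  9.80665217e-01, -1.95690541e-01, -1.54107301e-04]), 'force': array([ 0.56672704, -0.60294848, -0.03452732]), 'wrist_torque': array([-0.01222402,  0.03502795,  0.06614372]), 'width': 0.9982509961862743}
scene [[463.61310985569264, 0.0, 274.58903888036554], [0.0, 463.61310985569264, 208.1499857567984], [0.0, 0.0, 1.0]] [-465.46217413  550.66288633  617.70238633] [[-0.456, -0.36, 0.813], [-0.89, 0.179, -0.42], [0.006, -0.916, -0.402]]
top [[434.48283268298695, 0.0, 279.91329919666305], [0.0, 434.48283268298695, 203.89223829697482], [0.0, 0.0, 1.0]] [ 424.58029518   62.87457844 1286.64197741] [[-0.006, -0.997, 0.083], [-1.0, 0.006, -0.005], [0.005, -0.083, -0.997]]
```

View pics/top0.png

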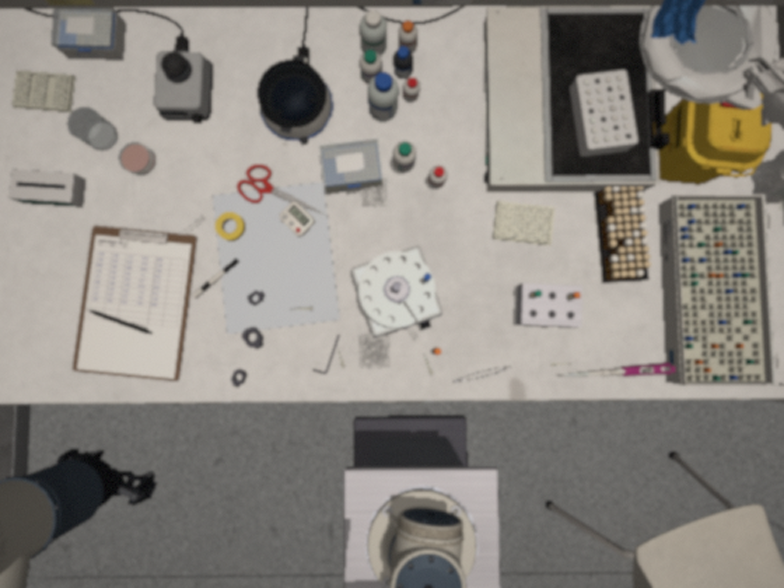

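View pics/scene0.png

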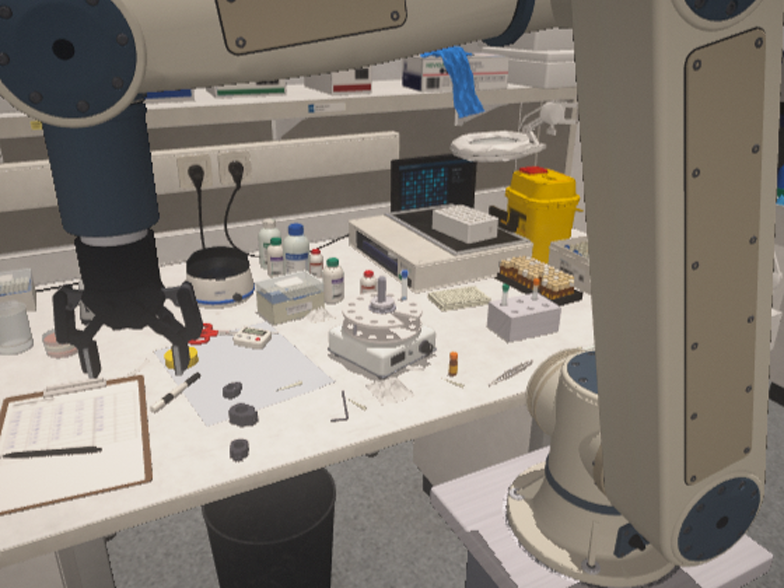

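The top view (784 px wide) shows the carousel at (398,290) with a blue-capped tube at (427,278). The block is at (548,305), and three dark collars are at (256,297), (253,337) and (239,377). I'll crop these next.

```bash
python3 - <<'E'
from h import *
ct=cap("top"); cs=cap("scene")
np.savez("top.npz",**{k:ct[k] for k in("pixels","depth","K","R","t")}); np.savez("scene.npz",**{k:cs[k] for k in("pixels","depth","K","R","t")})
def cr(c,u,v,w,s=(400,300)):
    h=w*3//4; return cv2.resize(c["pixels"][v:v+h,u:u+w],s,interpolation=cv2.INTER_CUBIC)
a=np.vstack([np.hstack([cr(ct,140,195,120),cr(ct,245,172,76)]),np.hstack([cr(cs,140,260,80),cr(cs,230,185,90)])])
save(a,"crops.png")
P=cloud(ct)
# dark objects on the worktop in mat region
for nm,c in(("top",ct),("scene",cs)):
    P=cloud(c); g=c["pixels"].max(-1)
    m=((g<100)&(P[...,2]>4)&(P[...,2]<40)&(P[...,0]>250)&(P[...,0]<520)&(P[...,1]>180)&(P[...,1]<420)).astype(np.uint8)
    n,l,st,ce=cv2.connectedComponentsWithStats(m)
    for i in range(1,n):
        if st[i,4]>15:
            q=P[l==i]; t=q[q[:,2]>np.percentile(q[:,2],85)-4]; print(nm,st[i],ce[i].round(1),q.min(0).round(),q.max(0).round(),np.median(t,0).round(1))
# carousel / block heights (top)
P=cloud(ct)
for lo,hi in((90,108),(108,140),(140,200)):
    m=(P[...,2]>lo)&(P[...,2]<hi)&(P[...,0]>300)&(P[...,0]<560)&(abs(P[...,1]-30)<120); q=P[m]; print("car",lo,m.sum(),q.min(0).round(),q.max(0).round(),q.mean(0).round(1))
m=(P[...,2]>48)&(P[...,2]<60)&(P[...,1]<-120)&(P[...,1]>-360)&(P[...,0]<500)&(P[...,0]>280); q=P[m]; print("block",q.min(0).round(),q.max(0).round(),q.mean(0).round(1)); print(cv2.minAreaRect(q[:,:2].astype(np.float32)))
E
```

```text
top [182 209   6   6  19] [185.4 211.1] [502. 329.   7.] [517. 343.  17.] [510.7 332.5  14.8]
top [174 235  13  13  86] [180.6 241.2] [406. 329.   5.] [441. 365.  24.] [420.4 343.9  19.9]
top [166 265  10  10  39] [170.2 269.6] [328. 362.   5.] [354. 388.  20.] [336.8 376.3  14.6]
scene [160 274  13  10  90] [165.7 278.8] [490. 327.   4.] [519. 360.  18.] [498.5 344.2  14.2]
scene [164 289  20  15 198] [173.4 296.7] [398. 330.   4.] [439. 370.  22.] [414.3 350.1  18.7]
scene [165 314  13  15 132] [170.7 321.1] [320. 364.   4.] [356. 392.  18.] [334.3 378.1  14.2]
car 90 1418 [443. -24.  91.] [559. 122. 107.] [509.8  51.2  99.4]
car 108 175 [497.  -8. 108.] [538.  70. 140.] [516.6  48.3 115.5]
car 140 58 [510. -14. 147.] [541.  56. 169.] [525.1  26.1 158.6]
block [ 445. -328.   48.] [ 499. -203.   60.] [ 473.1 -265.9   54.4]
((472.2401123046875, -265.2994079589844), (124.1465072631836, 54.37820816040039), 89.35897064208984)
```

View pics/crops.png

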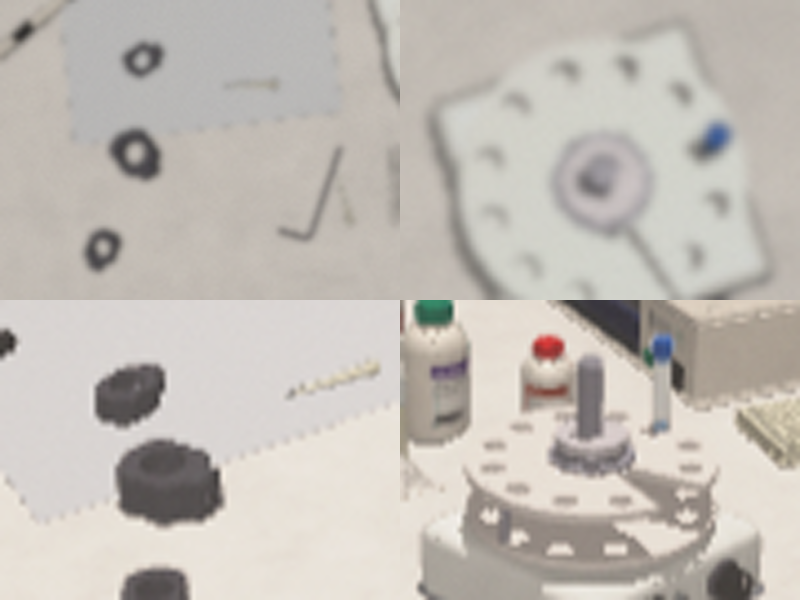

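The middle collar is the one meant: about 42 mm wide and 20 mm tall. The other two, at (256,297) and (239,377), are about 14 mm tall and smaller. Next I need precise poses.

```bash
cat >> h.py <<'E'
def ld(n): return dict(np.load(n+".npz"))
def ortho(c,x0,x1,y0,y1,z,s):
    # image: up=+x, left=+y ; s px/mm
    H,W=int((x1-x0)*s),int((y1-y0)*s)
    v,u=np.mgrid[:H,:W]; X=np.stack([x1-(v+.5)/s,y1-(u+.5)/s,np.full(u.shape,float(z))],-1)
    q=(X-c["t"])@c["R"]; mx=(c["K"][0,0]*q[...,0]/q[...,2]+c["K"][0,2]).astype(np.float32); my=(c["K"][1,1]*q[...,1]/q[...,2]+c["K"][1,2]).astype(np.float32)
    return cv2.remap(c["pixels"],mx,my,cv2.INTER_CUBIC)
E
python3 - <<'E'
from h import *
from scipy.optimize import minimize
cs={n:ld(n) for n in("top","scene")}
for n,c in cs.items():
    P=cloud(c); near=(P[...,0]>400)&(P[...,0]<620)&(P[...,1]>-70)&(P[...,1]<150)
    q=P[near&(abs(P[...,2]-57)<5)]; print(n,"housing",len(q),cv2.minAreaRect(q[:,:2].astype(np.float32)))
    q=P[near&(abs(P[...,2]-100)<4)]; print(n,"disc",len(q),cv2.minEnclosingCircle(q[:,:2].astype(np.float32)))
    q=P[near&(P[...,2]>135)&(P[...,2]<175)]; qs=q[q[:,1]>5]; print(n,"spindle",len(qs),qs.min(0).round(1),qs.max(0).round(1),np.median(qs,0).round(1)); qt=q[q[:,1]<5]; print(" tube",len(qt),np.median(qt,0).round(1) if len(qt) else '')
    q=P[(abs(P[...,2]-55)<5)&(P[...,1]<-120)&(P[...,1]>-380)&(P[...,0]<600)&(P[...,0]>280)]; print(n,"block",len(q),cv2.minAreaRect(q[:,:2].astype(np.float32)))
    g=cv2.GaussianBlur(c["pixels"],(0,0),.6).max(-1).astype(np.float32)
    def val(X):
        q=(X-c["t"])@c["R"]; u=(c["K"][0,0]*q[:,0]/q[:,2]+c["K"][0,2]).astype(np.float32); v=(c["K"][1,1]*q[:,1]/q[:,2]+c["K"][1,2]).astype(np.float32)
        return cv2.remap(g,u[None],v[None],cv2.INTER_LINEAR)[0]
    def f(p):
        a=p[2]+np.pi+np.arange(1,12)*np.pi/6; keep=np.ones(11,bool); keep[[2]]=False; a=a[keep]
        def ring(r,off):return np.c_[p[0]+r*np.cos(a+off),p[1]+r*np.sin(a+off),np.full(len(a),100.)]
        return sum(val(ring(r,o)).mean() for r,o in((60,0),(57,0),(63,0),(60,.05),(60,-.05)))/5-(val(ring(60,.2618)).mean()+val(ring(60,-.2618)).mean()+val(ring(49,0)).mean()+val(ring(71,0)).mean())/4
    best=min((minimize(f,[x,y,w],method="Nelder-Mead",options=dict(initial_simplex=[[x,y,w],[x+2,y,w],[x,y+2,w],[x,y,w+.05]])) for x in(508,514,520,526) for y in(26,32,38,44) for w in(.2,.32,.45)),key=lambda r:r.fun)
    print(n,"holes",best.x.round(3),best.fun)
a=np.hstack([np.vstack([ortho(cs[n],395,445,320,380,20,5) for n in cs]),np.vstack([ortho(cs[n],390+60,590,-50,90,100,250/140.) if 0 else ortho(cs[n],430,600,-68,132,100,1.47)[:250] for n in cs]), np.vstack([ortho(cs[n],400,545,-360,-180,55,1.0*250/145)[:250,:] for n in cs])[:, :190]])
a=a[:, :800]; print(a.shape); save(a,"ortho.png")
E
```

```text
top housing 344 ((516.9058837890625, 49.0067024230957), (147.83819580078125, 147.38134765625), 18.296966552734375)
top disc 1544 ((517.6771240234375, 48.7941780090332), 75.08589935302734)
top spindle 36 [508.7  43.5 139.2] [525.7  56.5 168.8] [517.5  49.9 160.8]
 tube 24 [536.   -7.7 156.6]
top block 1093 ((487.6775207519531, -266.63629150390625), (123.61763000488281, 84.2352066040039), 87.07965850830078)
top holes [5.18884e+02 4.57040e+01 3.23000e-01] -29.473114013671875
scene housing 423 ((514.6541748046875, 49.658477783203125), (147.86428833007812, 151.11317443847656), 18.673442840576172)
scene disc 875 ((516.7362670898438, 48.6847038269043), 78.37982177734375)
scene spindle 66 [504.9  44.4 135.6] [524.1  59.9 162.8] [509.9  53.  151. ]
 tube 42 [531.7  -5.9 151. ]
scene block 546 ((484.6597900390625, -264.9315185546875), (127.7061767578125, 89.88774108886719), 87.39469909667969)
scene holes [517.372  48.711   0.837] -34.05094909667969Traceback (most recent call last):
  File "<stdin>", line 20, in <module>
    return _nx.concatenate(arrs, 1, dtype=dtype, casting=casting)
           ~~~~~~~~~~~~~~~^^^^^^^^^^^^^^^^^^^^^^^^^^^^^^^^^^^^^^^
ValueError: all the input array dimensions except for the concatenation axis must match exactly, but along dimension 0, the array at index 0 has size 500 and the array at index 1 has size 498
```

```bash
python3 - <<'E'
from h import *
from scipy.optimize import minimize
cs={n:ld(n) for n in("top","scene")}
a=np.hstack([np.vstack([ortho(cs[n],387.5,447.5,320,380,20,5) for n in cs]),np.vstack([cv2.resize(ortho(cs[n],420,604,-276,-186,55,2) if 0 else ortho(cs[n],425,545,-340,-190,55,2.5),(375,300)) for n in cs])])
save(a,"ortho.png")
# collar shape fit: silhouette of top face+body; model outline incl boss, as extruded solid 0..20
for n,c in cs.items():
    sil=np.zeros(c["depth"].shape,np.uint8); P=cloud(c)
    g=c["pixels"].max(-1).astype(float)
    u0,v0=proj(c,[420,347,10]).astype(int); w=16; S=8
    sub=cv2.resize(g[v0-w:v0+w,u0-w:u0+w].astype(np.float32),None,fx=S,fy=S,interpolation=cv2.INTER_LINEAR)
    t=np.linspace(-np.pi,np.pi,120); X=np.c_[21*np.cos(t),np.clip(21*np.sin(t),-17,17)]; X=np.r_[X,[[-26,8],[-26,-8]]]
    tb=np.c_[10*np.cos(t),10*np.sin(t)]
    bg=np.median(g[v0-w:v0+w,u0-w:u0+w][g[v0-w:v0+w,u0-w:u0+w]>120])
    sub=np.clip(sub,50,bg)
    def pr(X2,z):
        X3=np.c_[X2,np.full(len(X2),z)]; q=(X3-c["t"])@c["R"]; return np.c_[c["K"][0,0]*q[:,0]/q[:,2]+c["K"][0,2]-u0+w,c["K"][1,1]*q[:,1]/q[:,2]+c["K"][1,2]-v0+w]
    def f(p):
        r=np.array([[np.cos(p[2]),-np.sin(p[2])],[np.sin(p[2]),np.cos(p[2])]]); Y=X@r.T+p[:2]; B=tb@r.T+p[:2]
        m=np.zeros(sub.shape,np.uint8)
        to=lambda q:np.round((q+.5)*S-.5).astype(np.int32)
        cv2.fillConvexPoly(m,cv2.convexHull(to(np.r_[pr(Y,0),pr(Y,20)])),1)
        if n=="top":
            mm=np.ones_like(m); 
            for z in(0,20):
                k=np.zeros_like(m); cv2.fillConvexPoly(k,to(pr(B,z)),1); mm&=k
            m[mm>0]=0
        m=cv2.GaussianBlur(m.astype(np.float32),(0,0),S*.6); inside=60
        return ((sub-(bg+(inside-bg)*m))**2).mean()
    rs=[minimize(f,[x,347,w],method="Nelder-Mead",options=dict(initial_simplex=[[x-2,345,w-.25],[x+3,347,w-.25],[x,350,w],[x,347,w+.3]])) for x in(418,422) for w in np.arange(0,6.2,.5)]
    rs.sort(key=lambda r:r.fun)
    for r in rs[:5]: print(n,(r.x%np.array([1e4,1e4,2*np.pi])).round(2),round(r.fun,1))
E
```

```text
top [425.22 348.33   0.65] 175.2
top [425.35 348.49   0.68] 175.5
top [425.34 348.31   0.68] 175.6
top [425.38 348.59   0.67] 175.9
top [425.38 348.2    0.67] 176.4
scene [425.91 349.66   0.55] 1283.4
scene [425.95 349.74   0.55] 1284.0
scene [425.94 349.7    0.58] 1285.7
scene [425.92 349.89   0.59] 1287.2
scene [425.97 350.06   0.58] 1287.3
```

View pics/ortho.png

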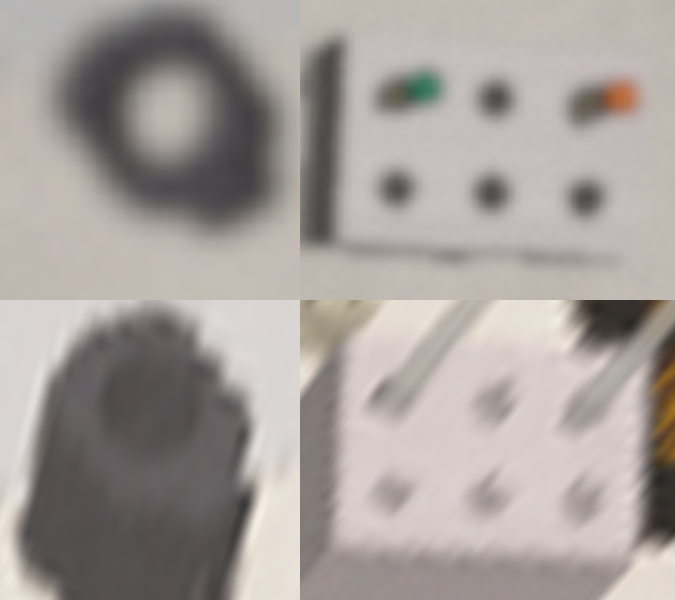

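The carousel axis measures about (517.2, 48.8) with yaw 0.32, the block hole1 about (468,-265.6), and the collar about (425.5,349) with yaw 0.6. All of these agree with the sizes given. Candidate check: for the collar there are three at crop pixels (143,60), (135,155) and (103,248), and I choose the middle one for its size. For the tube there is one blue-capped tube at (717,137), next to the block's green and orange ones.

```bash
cat >> h.py <<'E'
def plan(x,y,z,a=None,s=None):
    s=s or readout.read_state(); w,qx,qy,qz=s["tcp_rot"]; M=R.from_quat([qx,qy,qz,w]).as_matrix()
    a0=np.arctan2(M[1,0],M[0,0]); d=M.T@(np.array([x,y,z])-s["tcp_pos"]); t=0 if a is None else (a0-a+np.pi)%(2*np.pi)-np.pi
    print("clk",round(s["clock"],2),"tcp",s["tcp_pos"].round(1),"a",round(a0,3),"F",s["force"].round(1),"T",s["wrist_torque"].round(2),"w",round(s["width"]*85,2)); print("  -> t",d.round(1),"twist",round(t,3))
E
python3 -c "
from h import *
plan(536,-8,285,-1.25)"
```

```text
clk 0.2 tcp [210.9 507.7 303.4] a -0.394 F [ 0.7 -1.1  0.3] T [-0.02  0.01  0.02] w 85.01
  -> t [498.1 351.5  18.8] twist 0.856
```

Emit:
{"api": "send_rows", "payload": {"rows": [[-0.25,50,35,2,0],[-0.25,100,70,4,0],[-0.25,150,105,6,0],[-0.25,200,140,8,0],[-0.25,250,176,10,0]], "grip_force": 30}}

```text
clock: 0.82
tcp_pos: [374.9, 247.7, 293.9]
tcp_rot: [-0.0, 0.981, -0.195, 0.0]
force: [1.3, 0.5, 0.2]
width: 0.374
```

Emit:
{"api": "send_rows", "payload": {"rows": [[-0.25,50,35,2,0.17],[-0.25,100,70,4,0.34],[-0.25,150,105,6,0.51],[-0.25,200,140,8,0.68],[-0.25,248,176,10,0.856]]}}

```text
clock: 1.45
tcp_pos: [536.6, -10.1, 283.7]
tcp_rot: [-0.0, 0.809, -0.587, -0.0]
force: [0.6, 0.9, 0.0]
width: 0.379
```

Emit:
{"api": "send_rows", "payload": {"rows": [[-0.25,0,0,0,0],[-0.25,0,0,0,0],[-0.25,0,0,0,0],[-0.25,0,0,0,0],[-0.25,0,0,0,0]]}}

```text
clock: 2.08
tcp_pos: [535.7, -7.5, 284.1]
tcp_rot: [-0.0, 0.811, -0.584, 0.0]
force: [-0.7, -0.5, -0.7]
width: 0.375
```

```bash
python3 -c "
from h import *
plan(536,-8,200,-1.25)"
```

```text
clk 2.08 tcp [535.7  -7.5 284.1] a -1.248 F [-0.7 -0.5 -0.7] T [-0.03 -0.    0.04] w 31.86
  -> t [ 0.6 -0.1 84.1] twist 0.002
```

Emit:
{"api": "send_rows", "payload": {"rows": [[-0.25,0,0,40,0],[-0.25,0.5,0,70,0],[-0.25,0.5,0,84,0],[-0.25,0.5,0,84,0],[-1,0.5,0,84,0]]}}

```text
clock: 2.7
tcp_pos: [536.8, -8.6, 201.3]
tcp_rot: [-0.001, 0.811, -0.585, 0.001]
force: [0.7, 0.8, 0.8]
width: 0.175
```

Emit:
{"api": "send_rows", "payload": {"rows": [[-1,0,0,0,0],[-1,0,0,0,0],[-1,0,0,0,0],[-1,0,0,0,0],[-1,0,0,0,0]]}}

```text
clock: 3.32
tcp_pos: [536.8, -8.7, 201.3]
tcp_rot: [-0.001, 0.811, -0.585, 0.001]
force: [-0.6, 0.4, 6.1]
width: 0.145
```

```bash
python3 -c "
from h import *
plan(536,-8,280,-1.25)
c=cap('scene'); save(c['pixels'][130:310,190:430],'grip.png',2.5)"
```

```text
clk 3.33 tcp [536.8  -8.7 201.3] a -1.249 F [-0.6  0.4  6.1] T [0.02 0.09 0.  ] w 12.33
  -> t [ -0.9   0.3 -78.7] twist 0.001
```

View pics/grip.png

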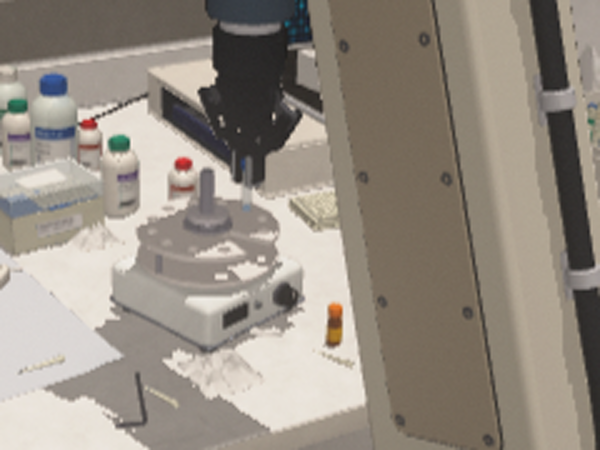

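The tube is held between the fingers in front of the spindle, at about (250,165) in the picture, with the cap gripped. Next I lift it.

Emit:
{"api": "send_rows", "payload": {"rows": [[-1,0,0,-5,0],[-1,0,0,-20,0],[-1,0,0,-45,0],[-1,0,0,-75,0],[-1,0,0,-78,0]]}}

```text
clock: 4.0
tcp_pos: [536.9, -8.7, 281.1]
tcp_rot: [-0.002, 0.811, -0.585, 0.002]
force: [0.0, 0.5, 0.0]
width: 0.142
```

```bash
python3 -c "
from h import *
plan(468.2,-266.2,215,-1.25)"
```

```text
clk 4.0 tcp [536.9  -8.7 281.1] a -1.25 F [0.  0.5 0. ] T [-0.02 -0.01 -0.01] w 12.08
  -> t [222.6 146.8  65.6] twist 0.0
```

Emit:
{"api": "send_rows", "payload": {"rows": [[-1,35,23,5,0],[-1,85,56,10,0],[-1,135,89,15,0],[-1,185,122,20,0],[-1,222,146.5,25,0]]}}

```text
clock: 4.62
tcp_pos: [465.8, -267.5, 252.6]
tcp_rot: [0.0, 0.811, -0.585, -0.0]
force: [0.6, 0.3, 0.8]
width: 0.149
```

Emit:
{"api": "send_rows", "payload": {"rows": [[-1,0,0,0,0],[-1,0,0,20,0],[-1,0,0,35,0],[-1,0,0,41,0],[-1,0,0,41,0]]}}

```text
clock: 5.25
tcp_pos: [467.1, -265.2, 211.7]
tcp_rot: [0.0, 0.811, -0.585, -0.0]
force: [-0.7, -0.0, -0.5]
width: 0.144
```

```bash
python3 -c "
from h import *
plan(468.2,-266.2,175,-1.25)
a=ortho(cap('top'),425,545,-340,-190,55,2.5); c=cap('scene'); u,v=proj(c,[468,-266,100]).astype(int); print(u,v)
b=c['pixels'][max(v-60,0):v+60,u-75:u+75]; save(np.hstack([cv2.resize(a,(400,320)),cv2.resize(b,(400,320),interpolation=cv2.INTER_CUBIC)]),'hole.png')"
```

```text
clk 5.25 tcp [ 467.1 -265.2  211.7] a -1.249 F [-0.7 -0.  -0.5] T [0.01 0.01 0.04] w 12.24
  -> t [ 1.3 -0.8 36.7] twist 0.001
379 205
```

View pics/hole.png

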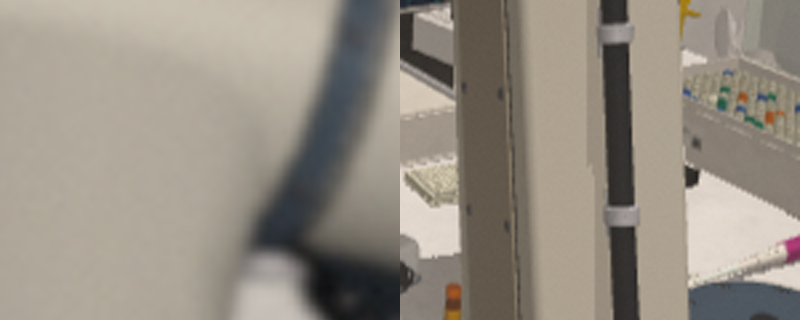

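Both views are blocked by the arm, so I'll insert by feel.

Emit:
{"api": "send_rows", "payload": {"rows": [[-1,1.3,-0.8,10,0],[-1,1.3,-0.8,20,0],[-1,1.3,-0.8,25,0],[-1,1.3,-0.8,31,0],[-1,1.3,-0.8,36,0]]}}

```text
clock: 5.98
tcp_pos: [468.2, -266.6, 175.5]
tcp_rot: [0.0, 0.811, -0.585, -0.0]
force: [-0.6, -0.2, 0.9]
width: 0.145
```

```bash
python3 -c "
from h import *
plan(468.2,-266.2,145,-1.25)"
```

```text
clk 5.97 tcp [ 468.2 -266.6  175.5] a -1.25 F [-0.6 -0.2  0.9] T [ 0.   -0.02  0.03] w 12.31
  -> t [-0.4 -0.1 30.5] twist 0.0
```

Emit:
{"api": "send_rows", "payload": {"rows": [[-1,0,0,10,0],[-1,0,0,20,0],[-1,0,0,27,0],[-1,0,0,31,0],[-1,0,0,33,0]]}}

```text
clock: 6.6
tcp_pos: [468.2, -266.6, 142.7]
tcp_rot: [0.0, 0.811, -0.585, -0.0]
force: [0.3, 0.2, 0.3]
width: 0.147
```

```bash
python3 -c "
from h import *
plan(468.2,-266.2,141,-1.25)"
```

```text
clk 6.6 tcp [ 468.2 -266.6  142.7] a -1.25 F [0.3 0.2 0.3] T [0.01 0.02 0.04] w 12.5
  -> t [-0.4 -0.1  1.7] twist 0.0
```

Emit:
{"api": "send_rows", "payload": {"rows": [[-1,0,0,1,0],[-1,0,0,2,0],[-1,0,0,2.5,0],[-1,0,0,2.5,0],[-1,0,0,2.5,0]]}}

```text
clock: 7.22
tcp_pos: [468.7, -266.9, 141.3]
tcp_rot: [-0.0, 0.811, -0.585, 0.001]
force: [-0.7, 0.1, 6.2]
width: 0.148
```

Emit:
{"api": "send_rows", "payload": {"rows": [[-0.5,0,0,0,0],[-0.35,0,0,0,0],[-0.35,0,0,0,0],[-0.35,0,0,0,0],[-0.35,0,0,-5,0]]}}

```text
clock: 7.85
tcp_pos: [467.9, -266.5, 145.2]
tcp_rot: [0.0, 0.811, -0.585, -0.001]
force: [0.3, 0.3, 0.5]
width: 0.324
```

Emit:
{"api": "send_rows", "payload": {"rows": [[-0.35,0,0,-10,0],[-0.35,0,0,-40,0],[-0.35,0,0,-80,0],[-0.35,0,0,-120,0],[-0.35,0,0,-130,0]]}}

```text
clock: 8.48
tcp_pos: [469.1, -267.1, 279.4]
tcp_rot: [-0.001, 0.811, -0.585, 0.003]
force: [0.5, 0.5, -0.7]
width: 0.327
```

```bash
python3 -c "
from h import *
plan(517.2,48.8,260,-0.4)"
```

```text
clk 8.47 tcp [ 469.1 -267.1  279.4] a -1.25 F [ 0.5  0.5 -0.7] T [-0.02 -0.04 -0.07] w 27.78
  -> t [-284.6 -145.3   18.9] twist -0.85
```

Emit:
{"api": "send_rows", "payload": {"rows": [[-0.15,-40,-20,2,0],[-0.15,-80,-41,4,0],[-0.15,-120,-61,6,0],[-0.15,-160,-82,8,0],[-0.15,-200,-102,9,0]]}}

```text
clock: 9.1
tcp_pos: [501.6, -43.1, 266.3]
tcp_rot: [0.0, 0.811, -0.585, -0.0]
force: [0.5, -0.5, 0.7]
width: 0.422
```

Emit:
{"api": "send_rows", "payload": {"rows": [[-0.15,-40,-20,2,-0.18],[-0.15,-84.6,-43.3,4,-0.36],[-0.15,-84.6,-43.3,9,-0.54],[-0.15,-84.6,-43.3,9,-0.72],[-0.15,-84.6,-43.3,9,-0.9]]}}

```text
clock: 9.72
tcp_pos: [516.0, 49.5, 257.1]
tcp_rot: [0.0, 0.985, -0.171, -0.0]
force: [0.4, -0.1, -0.1]
width: 0.425
```

Emit:
{"api": "send_rows", "payload": {"rows": [[-0.15,0,0,0,-0.1],[-0.15,0,0,0,-0.1],[-0.15,0,0,0,-0.1],[-0.15,0,0,0,-0.1],[-0.15,0,0,0,-0.1]]}}

```text
clock: 10.35
tcp_pos: [516.3, 49.3, 257.4]
tcp_rot: [-0.0, 0.992, -0.125, 0.0]
force: [-0.1, -0.3, -0.1]
width: 0.427
```

```bash
python3 -c "
from h import *
plan(517.2,48.8,198,-0.25)"
```

```text
clk 10.35 tcp [516.3  49.3 257.4] a -0.25 F [-0.1 -0.3 -0.1] T [-0.02  0.01  0.02] w 36.26
  -> t [ 1.   0.3 59.4] twist -0.0
```

Emit:
{"api": "send_rows", "payload": {"rows": [[-0.15,1,0,25,0],[-0.15,1,0,45,0],[-0.15,1,0,55,0],[-0.15,1,0,59,0],[-0.15,1,0,59,0]]}}

```text
clock: 10.98
tcp_pos: [517.5, 49.1, 198.8]
tcp_rot: [-0.0, 0.992, -0.125, 0.0]
force: [0.1, 0.9, -0.5]
width: 0.422
```

Emit:
{"api": "send_rows", "payload": {"rows": [[-1,0,0,0,0],[-1,0,0,0,0],[-1,0,0,0,0],[-1,0,0,0,0],[-1,0,0,0,0]], "grip_force": 20}}

```text
clock: 11.6
tcp_pos: [517.7, 49.6, 199.1]
tcp_rot: [-0.001, 0.992, -0.124, 0.001]
force: [-1.3, 4.2, 5.1]
width: 0.17
```

```bash
python3 -c "
from h import *
plan(517.2,48.8,198,-0.25)"
```

```text
clk 11.6 tcp [517.7  49.6 199.1] a -0.249 F [-1.3  4.2  5.1] T [ 1.62  0.34 -0.08] w 14.49
  -> t [-0.3  0.9  1.1] twist 0.001
```

Emit:
{"api": "send_rows", "payload": {"rows": [[-1,0,0,0,0],[-1,0,0,0,0],[-1,0,0,0,0],[-1,0,0,0,0],[-1,0,0,0,0]], "grip_force": 60}}

```text
clock: 12.22
tcp_pos: [517.7, 49.7, 199.2]
tcp_rot: [-0.001, 0.992, -0.124, 0.001]
force: [-1.5, 6.0, 6.2]
width: 0.161
```

Emit:
{"api": "send_rows", "payload": {"rows": [[-1,0,0,0,0],[-1,0,0,0,0],[-1,0,0,0,0],[-1,0,0,0,0],[-1,0,0,0,0]], "grip_force": 20}}

```text
clock: 12.85
tcp_pos: [517.7, 49.6, 199.2]
tcp_rot: [-0.001, 0.992, -0.124, 0.001]
force: [-1.1, 5.6, 6.0]
width: 0.162
```

Emit:
{"api": "send_rows", "payload": {"rows": [[-0.4,0,0,0,0],[-0.4,0,0,0,0.18],[-0.4,0,0,0,0.36],[-0.4,0,0,0,0.54],[-0.4,0,0,0,0.7]]}}

```text
clock: 13.48
tcp_pos: [516.7, 48.3, 197.6]
tcp_rot: [0.001, 0.888, -0.46, -0.001]
force: [-0.1, 0.0, 0.3]
width: 0.298
```

Emit:
{"api": "send_rows", "payload": {"rows": [[-1,0,0,0,0],[-1,0,0,0,0],[-1,0,0,0,0],[-1,0,0,0,0],[-1,0,0,0,0]]}}

```text
clock: 14.1
tcp_pos: [517.2, 48.7, 197.8]
tcp_rot: [0.0, 0.889, -0.457, -0.0]
force: [5.3, -2.6, -8.0]
width: 0.196
```

```bash
python3 -c "
from h import *
plan(517.2,48.8,198,-0.25)"
```

```text
clk 14.1 tcp [517.2  48.7 197.8] a -0.949 F [ 5.3 -2.6 -8. ] T [-0.93 -1.67 -0.03] w 16.67
  -> t [-0.  -0.1 -0.2] twist -0.699
```

Emit:
{"api": "send_rows", "payload": {"rows": [[-0.4,0,0,0,0],[-0.4,0,0,0,-0.18],[-0.4,0,0,0,-0.35],[-0.4,0,0,0,-0.35],[-1,0,0,0,-0.35]]}}

```text
clock: 14.72
tcp_pos: [517.3, 49.4, 198.8]
tcp_rot: [-0.0, 0.955, -0.297, 0.0]
force: [-0.5, 1.4, 0.9]
width: 0.179
```

Emit:
{"api": "send_rows", "payload": {"rows": [[-1,0,0,0,0],[-1,0,0,0,0],[-1,0,0,0,0],[-1,0,0,0,0],[-1,0,0,0,0]]}}

```text
clock: 15.35
tcp_pos: [517.3, 49.4, 198.8]
tcp_rot: [-0.0, 0.955, -0.295, 0.0]
force: [-1.9, 3.2, 5.5]
width: 0.18
```

Emit:
{"api": "send_rows", "payload": {"rows": [[-0.4,0,0,0,0],[-0.4,0,0,0,-0.18],[-0.4,0,0,0,-0.35],[-0.4,0,0,0,-0.35],[-1,0,0,0,-0.35]]}}

```text
clock: 15.98
tcp_pos: [517.3, 49.8, 198.1]
tcp_rot: [-0.001, 0.992, -0.126, 0.0]
force: [1.7, 1.9, 0.2]
width: 0.168
```

Emit:
{"api": "send_rows", "payload": {"rows": [[-1,0,0,0,0],[-1,0,0,0,0],[-1,0,0,0,0],[-1,0,0,0,0],[-1,0,0,0,0]]}}

```text
clock: 16.6
tcp_pos: [517.3, 49.7, 198.1]
tcp_rot: [-0.001, 0.992, -0.125, 0.0]
force: [0.9, 4.6, -2.1]
width: 0.167
```

Emit:
{"api": "send_rows", "payload": {"rows": [[-0.4,0,0,0,0],[-0.4,0,0,0,-0.18],[-0.4,0,0,0,-0.35],[-0.4,0,0,0,-0.35],[-1,0,0,0,-0.35]]}}

```text
clock: 17.23
tcp_pos: [517.1, 49.1, 198.5]
tcp_rot: [-0.0, 0.999, 0.048, -0.0]
force: [-0.6, 0.9, 1.1]
width: 0.184
```

Emit:
{"api": "send_rows", "payload": {"rows": [[-1,0,0,0,0],[-1,0,0,0,0],[-1,0,0,0,0],[-1,0,0,0,0],[-1,0,0,0,0]]}}

```text
clock: 17.85
tcp_pos: [517.2, 49.1, 198.5]
tcp_rot: [-0.0, 0.999, 0.05, -0.0]
force: [-2.9, 2.2, 3.5]
width: 0.189
```

```bash
python3 -c "
from h import *
plan(517.2,48.8,198,-0.25)"
```

```text
clk 17.85 tcp [517.2  49.1 198.5] a 0.1 F [-2.9  2.2  3.5] T [ 0.6   0.98 -0.09] w 16.09
  -> t [0.  0.3 0.5] twist 0.35
```

Emit:
{"api": "send_rows", "payload": {"rows": [[-0.4,0,0,0,0],[-0.4,0.7,-1.3,0,0.18],[-0.4,0.7,-1.3,0,0.36],[-0.4,0.7,-1.3,0,0.42],[-0.4,0.7,-1.3,0,0.42]]}}

```text
clock: 18.48
tcp_pos: [517.9, 50.3, 198.1]
tcp_rot: [0.0, 0.987, -0.159, 0.0]
force: [-0.1, -0.2, 1.6]
width: 0.299
```

Emit:
{"api": "send_rows", "payload": {"rows": [[-1,0,0,0,0],[-1,0,0,0,0],[-1,0,0,0,0],[-1,0,0,0,0],[-1,0,0,0,0]], "grip_force": 20}}

```text
clock: 19.1
tcp_pos: [517.8, 50.1, 198.3]
tcp_rot: [0.0, 0.987, -0.159, -0.0]
force: [1.0, -4.7, -0.9]
width: 0.163
```

```bash
python3 -c "
from h import *
plan(517.75,50.45,198.5,-0.32)"
```

```text
clk 19.1 tcp [517.8  50.1 198.3] a -0.32 F [ 1.  -4.7 -0.9] T [-1.44 -0.39 -0.07] w 13.85
  -> t [-0.1 -0.3 -0.2] twist 0.0
```

Emit:
{"api": "send_rows", "payload": {"rows": [[-1,0,0,0,0],[-1,0,0,0,0],[-1,0,0,0,0],[-1,0,0,0,0],[-1,0,0,0,0]], "grip_force": 60}}

```text
clock: 19.73
tcp_pos: [517.8, 50.1, 198.4]
tcp_rot: [0.0, 0.987, -0.159, -0.0]
force: [1.1, -5.5, -1.2]
width: 0.156
```

```bash
python3 -c "
from h import *
plan(517.75,50.45,198.5,-0.32)"
```

```text
clk 19.73 tcp [517.8  50.1 198.4] a -0.32 F [ 1.1 -5.5 -1.2] T [-1.61 -0.35 -0.01] w 13.24
  -> t [-0.1 -0.4 -0.1] twist 0.0
```

```bash
python3 -c "
import numpy as np
from scipy.optimize import least_squares
a=np.array([-.949,-.6,-.25,.1,-.32]); w=np.array([.196,.180,.167,.189,.163])*85
f=lambda p:9+9*np.cos(.913-np.minimum(abs(a-p[0]),.913))+p[1]-w
for x in(-.25,-.35,-.45):
  r=least_squares(f,[x,-1]); print(r.x,r.fun.round(2))"
```

```text
[-0.31856257 -0.8488285 ] [ 0.13  0.12 -0.07  0.01 -0.19]
[-0.34071591 -0.88866068] [ 0.04 -0.04  0.04  0.06 -0.09]
[-0.34071591 -0.88866068] [ 0.04 -0.04  0.04  0.06 -0.09]
```

Emit:
{"api": "send_rows", "payload": {"rows": [[-0.5,0,0,0,0],[-0.5,0,0,0,0],[-0.5,0,0.2,0,0.1],[-0.5,0,0.2,0,0.1],[-1,0,0.2,0,0.1]], "grip_force": 20}}

```text
clock: 20.35
tcp_pos: [517.5, 50.0, 198.5]
tcp_rot: [0.0, 0.978, -0.207, -0.0]
force: [-1.5, -1.9, 2.7]
width: 0.169
```

Emit:
{"api": "send_rows", "payload": {"rows": [[-1,0,0,0,0],[-1,0,0,0,0],[-1,0,0,0,0],[-1,0,0,0,0],[-1,0,0,0,0]]}}

```text
clock: 20.98
tcp_pos: [517.5, 50.0, 198.5]
tcp_rot: [0.0, 0.978, -0.208, -0.0]
force: [-4.7, -3.7, 5.3]
width: 0.17
```

```bash
python3 -c "
from h import *
plan(517.75,50.45,198.5,-0.32)"
```

```text
clk 20.98 tcp [517.5  50.  198.5] a -0.42 F [-4.7 -3.7  5.3] T [-0.98  1.38  0.07] w 14.46
  -> t [ 0.  -0.5  0. ] twist -0.1
```

Emit:
{"api": "send_rows", "payload": {"rows": [[-0.5,0,0,0,0],[-0.5,0,0,0,0],[-0.5,0,0,0,-0.1],[-0.5,0,0,0,-0.1],[-1,0,0,0,-0.1]], "grip_force": 40}}

```text
clock: 21.6
tcp_pos: [517.8, 50.0, 198.4]
tcp_rot: [0.0, 0.987, -0.16, -0.0]
force: [-0.6, -2.7, 0.6]
width: 0.165
```

Emit:
{"api": "send_rows", "payload": {"rows": [[-1,0,0,0,0],[-1,0,0,0,0],[-1,0,0,0,0],[-1,0,0,0,0],[-1,0,0,0,0]]}}

```text
clock: 22.22
tcp_pos: [517.7, 50.1, 198.4]
tcp_rot: [0.0, 0.987, -0.159, -0.0]
force: [-0.1, -4.0, 0.2]
width: 0.157
```

Emit:
{"api": "send_rows", "payload": {"rows": [[-1,0.2,0,0,0.1],[-1,0.35,0,0,0.2],[-1,0.5,0.1,0,0.3],[-1,0.7,0.15,0,0.4],[-1,0.8,0.2,0,0.47]]}}

```text
clock: 22.85
tcp_pos: [518.3, 49.6, 198.4]
tcp_rot: [0.0, 0.923, -0.386, -0.0]
force: [-0.3, -3.5, -0.4]
width: 0.162
```

```bash
python3 -c "
from h import *
plan(518.86,49.0,198.5,-1.25)"
```

```text
clk 22.85 tcp [518.3  49.6 198.4] a -0.792 F [-0.3 -3.5 -0.4] T [-1.28 -0.1   0.11] w 13.79
  -> t [ 0.8  0.  -0.1] twist 0.458
```

Emit:
{"api": "send_rows", "payload": {"rows": [[-1,0.2,0,0,0.1],[-1,0.35,0,0,0.2],[-1,0.5,0.1,0,0.3],[-1,0.7,0.1,0,0.4],[-1,0.8,0.1,0,0.46]], "grip_force": 60}}

```text
clock: 23.48
tcp_pos: [518.6, 48.8, 198.4]
tcp_rot: [0.0, 0.81, -0.586, -0.0]
force: [-0.6, -3.9, 0.2]
width: 0.156
```

Emit:
{"api": "send_rows", "payload": {"rows": [[-1,0,0,0,0],[-1,0,0,0,0],[-1,0,0,0,0],[-1,0,0,0,0],[-1,0,0,0,0]]}}

```text
clock: 24.1
tcp_pos: [518.7, 48.9, 198.4]
tcp_rot: [0.0, 0.811, -0.584, -0.0]
force: [-2.6, -4.6, 1.2]
width: 0.156
```

```bash
python3 -c "
from h import *
plan(518.86,49.0,198.5,-1.25)"
```

```text
clk 24.1 tcp [518.7  48.9 198.4] a -1.248 F [-2.6 -4.6  1.2] T [-1.55  0.31 -0.05] w 13.22
  -> t [-0.1 -0.2 -0.1] twist 0.002
```

Emit:
{"api": "send_rows", "payload": {"rows": [[-0.3,0,0,0,0],[0,0,0,0,0],[0,0,0,-20,0],[0.3,0,0,-60,0],[0.4,0,0,-75,0]], "grip_force": 40}}

```text
clock: 24.72
tcp_pos: [519.9, 49.7, 275.9]
tcp_rot: [-0.002, 0.811, -0.585, 0.001]
force: [-0.1, 0.8, 0.1]
width: 0.7
```

```bash
python3 -c "
from h import *
plan(425.5,349,200,.62)"
```

```text
clk 24.73 tcp [519.9  49.7 275.9] a -1.249 F [-0.1  0.8  0.1] T [ 0.04  0.03 -0.04] w 59.53
  -> t [-313.7   -4.8   76. ] twist -1.869
```

Emit:
{"api": "send_rows", "payload": {"rows": [[0.4,-50,-1,0,-0.18],[0.4,-105,-2,0,-0.36],[0.4,-160,-3,10,-0.54],[0.4,-215,-4,20,-0.72],[0.4,-270,-5,40,-0.9]]}}

```text
clock: 25.35
tcp_pos: [437.8, 309.2, 233.5]
tcp_rot: [-0.001, 0.985, -0.171, 0.0]
force: [1.0, 0.9, -0.8]
width: 0.698
```

Emit:
{"api": "send_rows", "payload": {"rows": [[0.4,0,0,0,-0.18],[0.4,0,0,0,-0.36],[0.4,0,0,0,-0.54],[0.4,0,0,0,-0.72],[0.4,0,0,0,-0.9]]}}

```text
clock: 25.98
tcp_pos: [438.2, 307.3, 232.9]
tcp_rot: [-0.0, 0.962, 0.275, -0.0]
force: [-0.3, 0.0, -0.9]
width: 0.699
```

```bash
python3 - <<'E'
from h import *
plan(425.5,349,120,.62)
c=cap('scene'); u,v=proj(c,[517,49,130]).astype(int)
t=cap('top'); np.savez('t2',**{k:t[k] for k in("pixels","depth","K","R","t")})
b=cv2.resize(c['pixels'][v-30:v+30,u-40:u+40],(400,300),interpolation=cv2.INTER_CUBIC)
save(np.hstack([b,cv2.resize(ortho(t,425,545,-340,-190,55,2.5),(400,300))]),'sp.png')
E
```

```text
clk 25.98 tcp [438.2 307.3 232.9] a 0.557 F [-0.3  0.  -0.9] T [-0.02 -0.02 -0.01] w 59.39
  -> t [ 11.3 -42.1 112.9] twist -0.063
```

View pics/sp.png

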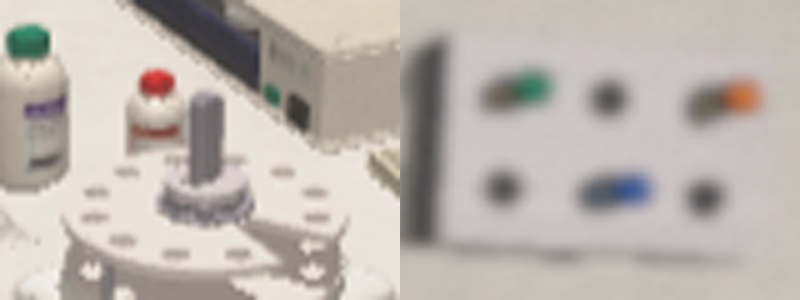

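The tube stands home in hole1: its blue cap at (633,190) shows the same lean as the neighbouring tubes. The spindle at (207,140) shows a facet toward the slot side. Now the collar.

Emit:
{"api": "send_rows", "payload": {"rows": [[0.4,11,-42,40,-0.06],[0.4,11.3,-42,90,-0.063],[0.4,11.3,-42,113,-0.063],[0.4,11.3,-42,113,-0.063],[0.4,11.3,-42,113,-0.063]]}}

```text
clock: 26.7
tcp_pos: [426.7, 349.3, 121.6]
tcp_rot: [-0.0, 0.954, 0.301, 0.001]
force: [-0.8, -0.4, -0.1]
width: 0.704
```

```bash
python3 - <<'E'
from h import *
plan(425.5,349,78,.62)
c=cap('scene'); u,v=proj(c,[425,349,20]).astype(int)
b=cv2.resize(c['pixels'][v-45:v+30,u-50:u+50],(533,400),interpolation=cv2.INTER_CUBIC); save(b,'col.png')
E
```

```text
clk 26.7 tcp [426.7 349.3 121.6] a 0.612 F [-0.8 -0.4 -0.1] T [0.04 0.01 0.02] w 59.8
  -> t [-1.3 -0.5 43.6] twist -0.008
```

View pics/col.png

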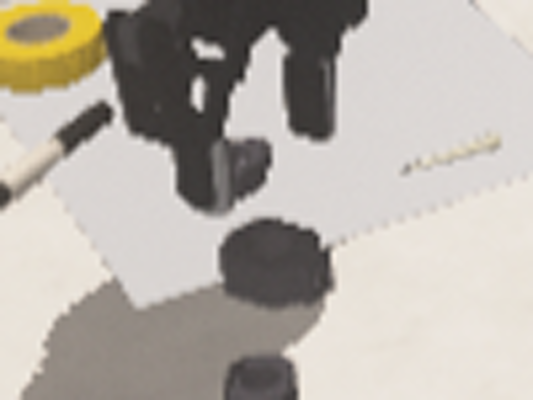

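The fingers straddle the middle collar at (273,262), and the other collars are clear of them. I'll descend and grip.

Emit:
{"api": "send_rows", "payload": {"rows": [[0.4,-1.3,-0.5,20,0],[0.4,-1.3,-0.5,35,0],[0.4,-1.3,-0.5,43,0],[0.4,-1.3,-0.5,43.5,0],[0,-1.3,-0.5,43.5,0]]}}

```text
clock: 27.38
tcp_pos: [425.1, 348.6, 77.4]
tcp_rot: [-0.0, 0.953, 0.302, 0.0]
force: [0.8, 0.7, -0.8]
width: 0.513
```

Emit:
{"api": "send_rows", "payload": {"rows": [[-0.3,0,0,0,0],[-1,0,0,0,0],[-1,0,0,0,0],[-1,0,0,0,0],[-1,0,0,0,0]], "grip_force": 60}}

```text
clock: 28.0
tcp_pos: [425.3, 348.8, 77.8]
tcp_rot: [-0.0, 0.953, 0.302, 0.001]
force: [-1.8, -0.1, 5.9]
width: 0.381
```

```bash
python3 - <<'E'
from h import *
plan(425.5,349,78,.62)
E
```

```text
clk 28.0 tcp [425.3 348.8  77.8] a 0.614 F [-1.8 -0.1  5.9] T [-0.11  0.35 -0.02] w 32.38
  -> t [ 0.3 -0.  -0.2] twist -0.006
```

Emit:
{"api": "send_rows", "payload": {"rows": [[-1,0,0,-10,0],[-1,0,0,-50,0],[-1,0,0,-100,0],[-1,0,0,-150,0],[-1,0,0,-182,0]]}}

```text
clock: 28.62
tcp_pos: [424.9, 348.4, 261.9]
tcp_rot: [-0.001, 0.953, 0.302, 0.001]
force: [1.2, 0.8, -0.9]
width: 0.382
```

```bash
python3 - <<'E'
from h import *
plan(516.9,48.3,258,.32)
E
```

```text
clk 28.62 tcp [424.9 348.4 261.9] a 0.613 F [ 1.2  0.8 -0.9] T [ 0.04 -0.08 -0.03] w 32.46
  -> t [-97.5 298.4   3.4] twist 0.293
```

Emit:
{"api": "send_rows", "payload": {"rows": [[-1,-12,36,0,0],[-1,-28,86,0,0],[-1,-44,136,0,0],[-1,-60,185,0,0],[-1,-75,230,0,0]]}}

```text
clock: 29.25
tcp_pos: [495.7, 115.3, 259.1]
tcp_rot: [-0.0, 0.953, 0.302, -0.0]
force: [0.2, 0.8, -0.6]
width: 0.382
```

Emit:
{"api": "send_rows", "payload": {"rows": [[-1,-10,35,0,0.1],[-1,-18,55,0,0.2],[-1,-22.5,68.4,0,0.293],[-1,-22.5,68.4,0,0.293],[-1,-22.5,68.4,0,0.293]]}}

```text
clock: 29.88
tcp_pos: [516.5, 48.5, 258.9]
tcp_rot: [-0.0, 0.987, 0.16, -0.0]
force: [-0.0, 0.1, -0.9]
width: 0.379
```

```bash
python3 - <<'E'
from h import *
plan(516.9,48.3,243,.32)
c=cap('scene'); u,v=proj(c,[517,49,165]).astype(int)
b=cv2.resize(c['pixels'][v-36:v+36,u-48:u+48],(800,600),interpolation=cv2.INTER_CUBIC); save(b,'pre.png')
E
```

```text
clk 29.88 tcp [516.5  48.5 258.9] a 0.322 F [-0.   0.1 -0.9] T [ 0.04  0.01 -0.01] w 32.19
  -> t [ 0.3  0.3 15.9] twist 0.002
```

View pics/pre.png

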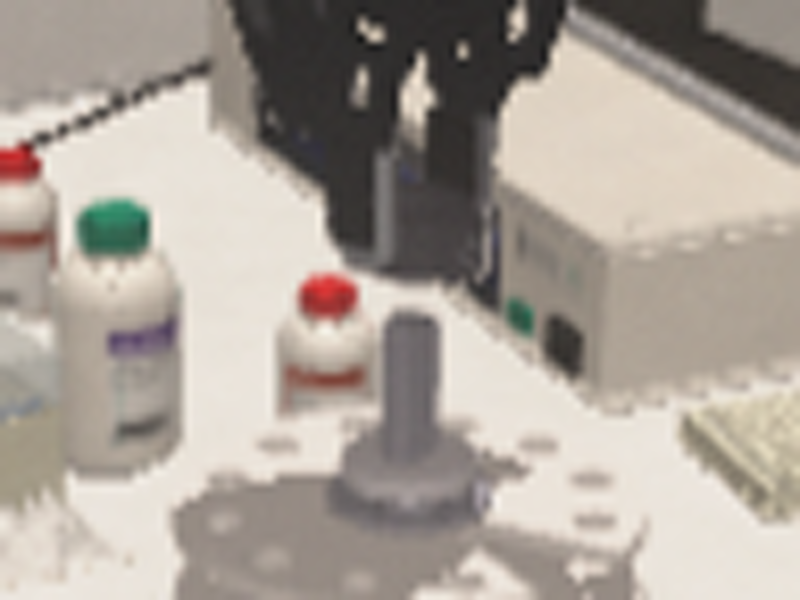

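The collar hangs right over the spindle top: spindle at (412,320), collar at about (420,260), boss facing right toward the slot. I'll lower it by feel.

Emit:
{"api": "send_rows", "payload": {"rows": [[-1,0.3,0.2,8,0],[-1,0.3,0.2,14,0],[-1,0.3,0.2,18,0],[-1,0.3,0.2,20,0],[-1,0.3,0.2,22,0]], "grip_force": 80}}

```text
clock: 30.55
tcp_pos: [517.2, 48.1, 236.8]
tcp_rot: [0.0, 0.987, 0.159, 0.0]
force: [0.4, 0.3, -0.7]
width: 0.374
```

```bash
python3 - <<'E'
from h import *
plan(516.9,48.3,230,.32)
E
```

```text
clk 30.55 tcp [517.2  48.1 236.8] a 0.32 F [ 0.4  0.3 -0.7] T [0.01 0.04 0.03] w 31.76
  -> t [-0.3 -0.3  6.8] twist 0.0
```

Emit:
{"api": "send_rows", "payload": {"rows": [[-1,0,0,2,0],[-1,0,0,4,0],[-1,0,0,6,0],[-1,0,0,8,0],[-1,0,0,9,0]]}}

```text
clock: 31.18
tcp_pos: [517.1, 48.1, 227.7]
tcp_rot: [0.0, 0.987, 0.159, -0.0]
force: [0.6, 0.7, -1.3]
width: 0.371
```

```bash
python3 - <<'E'
from h import *
plan(516.9,48.3,220,.32)
E
```

```text
clk 31.18 tcp [517.1  48.1 227.7] a 0.32 F [ 0.6  0.7 -1.3] T [0.   0.02 0.01] w 31.58
  -> t [-0.1 -0.3  7.7] twist 0.0
```

Emit:
{"api": "send_rows", "payload": {"rows": [[-1,0,0,6,0],[-1,0,0,12,0],[-1,0,0,18,0],[-1,0,0,24,0],[-1,0,0,29,0]]}}

```text
clock: 31.8
tcp_pos: [517.1, 48.1, 198.4]
tcp_rot: [0.0, 0.987, 0.159, -0.0]
force: [0.6, -0.3, -0.4]
width: 0.369
```

```bash
python3 - <<'E'
from h import *
plan(516.9,48.3,188.8,.32)
E
```

```text
clk 31.8 tcp [517.1  48.1 198.4] a 0.32 F [ 0.6 -0.3 -0.4] T [-0.05 -0.02  0.04] w 31.38
  -> t [-0.1 -0.3  9.6] twist 0.0
```

Emit:
{"api": "send_rows", "payload": {"rows": [[-1,0,0,3,0],[-1,0,0,5,0],[-1,0,0,7,0],[-1,0,0,8,0],[-1,0,0,8,0]], "grip_force": 100}}

```text
clock: 32.42
tcp_pos: [517.1, 48.1, 191.4]
tcp_rot: [0.0, 0.987, 0.16, 0.0]
force: [-2.8, 0.6, 4.7]
width: 0.366
```

Emit:
{"api": "send_rows", "payload": {"rows": [[-1,0,0,0.5,0],[-1,0,0,1,0],[-1,0,0,1,0],[-1,0,0,1,0],[-1,0,0,1,0]]}}

```text
clock: 33.05
tcp_pos: [517.1, 48.1, 190.6]
tcp_rot: [0.0, 0.987, 0.16, 0.0]
force: [-4.1, 0.6, 7.2]
width: 0.371
```

```bash
python3 - <<'E'
from h import *
plan(516.9,48.3,188.8,.32)
E
```

```text
clk 33.05 tcp [517.1  48.1 190.6] a 0.32 F [-4.1  0.6  7.2] T [0.16 1.32 0.  ] w 31.5
  -> t [-0.2 -0.3  1.8] twist 0.0
```

Emit:
{"api": "send_rows", "payload": {"rows": [[-1,0,0,1,0],[-1,-0.2,0,2,0],[-1,-0.2,0,3,0],[-1,-0.2,0,3,0],[-1,-0.2,0,3,0]]}}

```text
clock: 33.67
tcp_pos: [517.1, 48.1, 189.0]
tcp_rot: [0.0, 0.987, 0.16, 0.001]
force: [-7.1, 1.5, 15.1]
width: 0.367
```

Emit:
{"api": "send_rows", "payload": {"rows": [[-1,0,0,1,0],[-1,0,0,1,0],[-1,0,0,1,0],[-1,0,0,1,0],[-1,0,0,1,0]]}}

```text
clock: 34.3
tcp_pos: [517.1, 48.0, 188.9]
tcp_rot: [0.0, 0.987, 0.16, 0.001]
force: [-9.6, 1.9, 19.8]
width: 0.363
```

```bash
python3 - <<'E'
from h import *
plan(516.9,48.3,188.8,.32)
E
```

```text
clk 34.3 tcp [517.1  48.  188.9] a 0.321 F [-9.6  1.9 19.8] T [ 0.56  3.58 -0.06] w 30.88
  -> t [-0.1 -0.3  0.1] twist 0.001
```

Emit:
{"api": "send_rows", "payload": {"rows": [[-1,-0.3,0,0.2,0],[-1,-0.6,0,0.4,0],[-1,-0.8,0,0.5,0],[-1,-0.8,0,0.5,0],[-1,-0.8,0,0.5,0]]}}

```text
clock: 34.92
tcp_pos: [517.0, 48.0, 188.9]
tcp_rot: [0.0, 0.987, 0.16, 0.002]
force: [-9.0, 2.3, 21.7]
width: 0.367
```

```bash
python3 - <<'E'
from h import *
plan(516.9,48.3,188.8,.32)
c=cap('scene'); u,v=proj(c,[517,49,120]).astype(int)
b=cv2.resize(c['pixels'][v-36:v+36,u-48:u+48],(800,600),interpolation=cv2.INTER_CUBIC); save(b,'fin.png')
E
```

```text
clk 34.92 tcp [517.   48.  188.9] a 0.321 F [-9.   2.3 21.7] T [ 0.7   3.32 -0.03] w 31.18
  -> t [ 0.  -0.3  0.1] twist 0.001
```

View pics/fin.png

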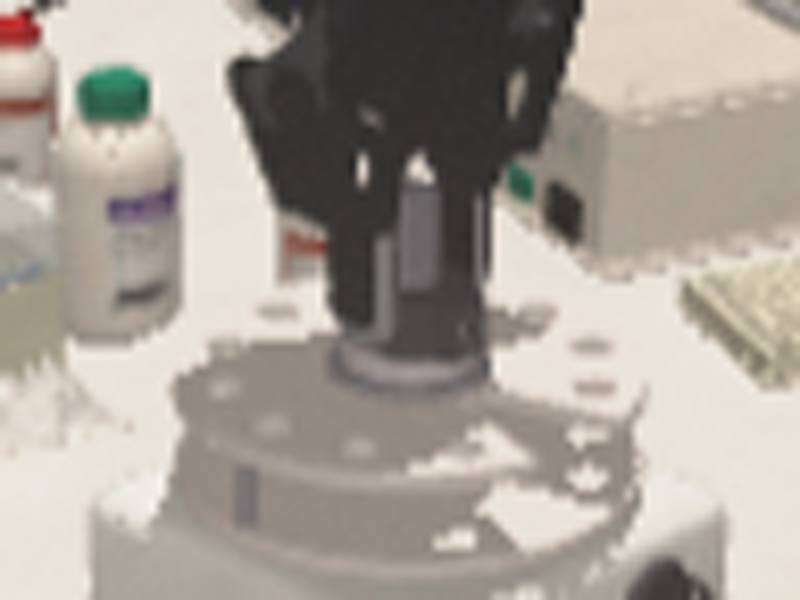

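The collar at (415,330) sits on the plate with the spindle rising through it. The plate's gap to the flange looks closed, and the press reads 22 N against a hard stop at the expected height. Handing in.

```bash
python3 -c "
from workcell import workorder; print(workorder.finish_job())"
```

```text
the job is handed in; nothing more can be done
None
```

I did all three steps in the order asked and handed the job in at about 35 s of the 67 s allowed. The gripper is still holding the collar pressed down.

- **Tube:** it stands in block hole1 (-x row, middle). I felt the bottom at the expected depth, and the top view showed the blue cap leaning the same way as the tubes already seated. The cameras could not see the insertion itself because the arm was in the way.
- **Spindle:** I found the flat by gripping at several angles and comparing openings. The reading was narrowest at about 0.93 rad from the slot. I then turned the spindle that far, until the flat faced the key slot. The opening at the end (0.156) matched the aligned grip, so there was no sign of slip.
- **Collar:** I used the large one of the three, 42 mm wide. It slid down with its boss toward the slot and met no resistance at the screw tip. It stopped hard at the height where the 5 mm gap is closed. The grip is set to 100 N with about 22 N downward, more than the spring's 10 N.

**Checks that disagreed:**
- Measured openings came out about 1 to 2 mm below the true widths, so I relied on comparing them, not on absolute values.
- A sideways force of about 9 N remained while pressing, and a 0.8 mm shift barely reduced it.
- No close picture confirmed the flat's exact angle. The only evidence is the grip readings and the screw tip passing freely.

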